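Load a filter disc into the empty cassette slot

ROBOT

A 7-joint arm with a two-finger parallel gripper is mounted at the origin on a cart in front of the work surface, level with it; the furniture and walls round the work are solid. World frame = base frame: x ahead of the robot, y to its left, z up, the work surface at z = 0. Lengths are in m, angles in rad, forces in N, time in s.
With the tool pointing down it reaches from about 0.375 to 0.925 m from the base axis. Payload 3.1 kg.
Tool frame: the origin (TCP) lies at the very end of the fingers, on their centre line; the grasp point (between the pads) lies 19 mm behind it; z points along the fingers, y is the line along which they close (so a half turn about z gives the same grasp; the last joint's range is limited). The gripper opens to 85 mm and grips with 20 to 120 N. Pads are 22 mm wide; open, the fingers measure 114 mm over their backs; the gripper's body (76 mm by 85 mm) begins 54 mm behind the grasp point. The pads swing forward as they close: fully open they stand 13 mm farther back than shut.
Start: joints at [1.019, 0.383, 0.044, 1.598, -0.018, 1.161, -0.05], TCP at [0.285, -0.584, 0.231] pointing down, gripper open.
Joint ranges: [-2.61, 2.61], [-0.41, 2.15], [-1.48, 1.57], [0, 2.5], [-1.57, 4.71], [0.05, 1.97], [-2.85, 2.85]. Speed limits (rad/s): [2.79, 2.79, 3.14, 3.14, 3.14, 3.14, 3.14].

INTERFACE

Orientations are given as a unit quaternion [w, x, y, z].
In Python, from cell import observe, camera, camera_info, hand_in, search_frame, masks_of gives the robot as it stands. The module is installed in compiled form; this text tells all that it offers.
- The arm moves only by the tool arm_command, never from a script. Its argument "motion" is a list of rows, each a list of 2 entries, a list of its own where there are three numbers: the shift along the world's x, y, z in m, then the turn, a rotation vector about the world's x, y, z in degrees. A call has 1 to 20 rows; each row is the pose to reach, as a shift and turn from the pose commanded when the call began; what a row does not reach only later rows make up. A row lasts 1/10 s, in which the tool goes at most 50 mm and 8.59 degrees, less where a joint would pass 70% of its speed; a pose out of reach is approached as far as the arm can. A call with a gripper value outside its range is refused whole. "hand" is the finger opening in m, from 0 to 0.0854, set as the call begins (left out, the last holds). The fingers move at their own pace and stop on an object; "squeeze" is the grip in N (left out, the last holds). Time passes only in rows, so rows that repeat a pose let the fingers close. It gives the time, the measured TCP pose, the force, the opening and the grip force at its end, in the units of the state.
- observe(): the state, without advancing time (a new reading comes with each control period).
- camera(name): name is "side" or "top"; returns (picture, depth): 420x560x3 uint8, red, green, blue; 420x560 float32, m along the optical axis (not along the pixel's ray), 0 where there is no reading.
- camera_info(name): a dict with "K" (3x3 intrinsics, pixels), "R" (3x3) and "t" (3): a world point X has camera coordinates R X + t. Camera axes: x right, y down, z forward; pixel columns grow to the right and rows downward; lengths in m; the calibration is good to about 2 mm. A picture is of the moment at which its call begins. camera_info takes no time and is no camera call.
- hand_in(): hands the job in; it is judged then, once.
Trained networks look in the newest picture that a camera, given by its name, has taken for a name from the list of things; names that differ only in an ending like _2 or _b are one class to them, and where a whole thing is asked for, a point or a joint stands for the part that bears it (a point fixed in the world has none). Each returns a list of dicts, best first, with "p" (0 to 1); they miss things now and then, are a little off and sometimes report something else, mostly with a low value. They report only what shows in the picture. A call takes as long as a camera call. They do not tell look-alikes from the thing itself.
- search_frame(label, camera): "location" ([row, column] as shares, 0 to 1, of the picture: columns of its width, rows of its height, amid what is visible of it).
- masks_of(label, camera): "mask" (420x560 bool, what is visible of it) and "location" ([row, column] as shares, 0 to 1, of the picture: columns of its width, rows of its height, amid what is visible of it).
The state is a dict: "time": time; "qpos": joint angles; "dq": joint speeds; "joint_torque": joint torques, N m; "tcp_pos": TCP position; "ee_rot": TCP orientation; "contact_force": force on the tool from outside, world axes, zero at the start; "ft_torque": the same for the moment, N m; "opening": opening from 0.0 (shut) to 1.0 (fully open); "grasp_force": force on a finger pad.
Only numpy, scipy, OpenCV 4.12 (cv2) and the standard library are available. Lean on these libraries where they do the work, as an engineer would, in place of code of your own. Each camera call takes 0.05 s, during which the arm holds its last target. There are 200 camera calls.

TASK

Take the steel filter disc with the upright grip out of its dock by its edges, as the dock shrouds the grip. Set it down flat on the bench and let go, then take it by the grip and slide it level into the one empty slot of the cassette until it is fully home, and leave it resting there. Leave the timer, the blue marker and the loose orange cap where they are.

Things in the scene. Friction and masses are not known exactly. Their poses are not given: they have to be found in the camera images.
- filter_disc: Loose steel disc, 90 g, 5 mm thick, 56 mm wide, with two straight parallel edges 28 mm long at +y and -y (56 mm across). A neck 10 mm wide, 5 mm thick, runs along -x to an upright grip. Disc, neck and grip share one flat underside. Origin: centre of the disc's underside, z up. Centre of mass about 7 mm from the origin along -x.
- dock: Fixed dock that holds the disc at the start. White pedestal 44 x 34 mm, its top 20 mm above the bench, carries the disc (edges overhang 11 mm each side, base plate 12 mm below). A white shroud 56 mm high surrounds the grip, 3.5 mm clear each side, 4 mm taller than the grip, open upwards and to the disc. Origin: on the bench under the disc's centre; axes as the docked disc's (grip on -x).
- slot (a point): Where the centre of the disc's underside lies when home in the empty slot. x points level into the cassette, y left, z up. Ledges 5 mm thick, 11 mm wide at both side walls carry the disc; 11 mm free height, 63 mm between walls, 42 mm between ledges. The open front is 32 mm away along -x; the back wall stops the disc. Its height over the bench varies, 67 to 117 mm; it does not give.
- timer: Bystander: white timer, 66 x 66 x 19 mm, origin under its centre; leave it.
- loose_cap: Bystander: orange screw cap, 24 mm wide, 14 mm high, origin under its centre; leave it.
- blue_marker: Bystander: blue and white marker, 135 mm long, 14 mm thick, lying along its y axis, origin under its middle; leave it.
- grip (a point): Middle of the disc's upright grey ribbed plastic grip, 16 mm above the disc's underside and 64 mm from the disc's centre along the disc's -x. The grip is a block 24 mm long (x), 10 mm thick (y) and 32 mm high. Axes as the disc's.
- cassette: Aluminium box 65 mm deep, 75 wide, about 78 high, with four slots at 16 mm pitch; the second from the top is empty, the others hold discs without grips. Its top is 36 mm above the empty slot's seat. Clamped to two rods 44 mm behind its centre (178 mm tall) on a grey base plate that reaches 37 mm in front of its centre. Origin: centre of the underside, x into the slots, z up.
There are look-alikes about, which are no part of the job. What is shaped like the filter_disc but black is not meant.

How it is judged:
By the outcome, as a careful person would: the job done as asked, in the order asked, and still so for the second after the job is handed in, with the robot touching nothing.
It also fails if it takes over 48 s, if anything falls off the work surface, if the arm or the gripper's body presses on something with over 40 N, if the wrist force passes 120 N, or if a joint passes its speed limit or range.

## Working session

There is one attempt and no reset: what is moved stays moved. The work goes in short steps, Python scripts to look and compute and a tool call to move; the robot and the scene stay as the last step left them, time stands still between calls to the robot, and variables do not carry over. Pictures are saved under pics/ and viewed, at most 10 in all, crops included, and the job is handed in when it is done.

Besides the shell and the picture viewer there is one more tool, called after "Emit:" in YAML: its name, and indented under it one key for each argument. arm_command: Moves the arm, as the interface text tells. Its arguments: {"type":"object","properties":{"motion":{"type":"array"},"hand":{"type":"number"},"squeeze":{"type":"number"}},"required":["motion"]}

```bash
mkdir -p pics
cat > h.py <<'E'
import numpy as np,cv2
from cell import *
def pts(name,depth,mask=None):
    i=camera_info(name);K,R,t=[np.array(i[k]) for k in 'KRt']
    v,u=np.nonzero((depth>0)&(mask if mask is not None else True))
    d=depth[v,u]
    c=np.stack([(u-K[0,2])/K[0,0]*d,(v-K[1,2])/K[1,1]*d,d],1)
    return (c-t)@R,np.stack([v,u],1)
def save(f,p,s=1):
    cv2.imwrite('pics/'+f,cv2.resize(p[:,:,::-1],None,fx=s,fy=s,interpolation=cv2.INTER_CUBIC))
E
python3 - <<'E'
from h import *
s=observe();print(s)
ims=[]
for n in ['top','side']:
    p,d=camera(n);save(n+'0.png',p,1.4);np.save(n+'_d.npy',d);np.save(n+'_p.npy',p)
    i=camera_info(n);print(n,np.round(-np.array(i['R']).T@i['t'],3),np.round(i['R'],2).tolist(),i['K'][0][0])
    for l in ['filter_disc','dock','cassette','timer','loose_cap','blue_marker','grip']:
        for r in masks_of(l,n):
            X,_=pts(n,d,r['mask'])
            if len(X): print(l,round(r['p'],2),'rc',(np.array(r['location'])*[420,560]).astype(int),'med',np.round(np.median(X,0),3),np.round(np.percentile(X,2,0),3),np.round(np.percentile(X,98,0),3))
E
```

```text
{'time': 0.0, 'qpos': array([ 1.01919441,  0.38383724,  0.0438678 ,  1.59962922, -0.01792774,
        1.16120395, -0.04986797]), 'dq': array([-0.00026635,  0.00086309,  0.00117952, -0.00170868, -0.00028002,
        0.00103404, -0.00064349]), 'joint_torque': array([ 3.70379303e-05, -4.33463323e+01,  1.02394804e+00, -2.49513870e+01,
        1.03326680e-02,  1.13382904e-02,  5.46252153e-06]), 'tcp_pos': array([ 0.2845058 , -0.58334697,  0.22986066]), 'ee_rot': array([-1.29155750e-03,  9.74359657e-01,  2.24992125e-01, -3.65728287e-04]), 'contact_force': array([ 0.08760099, -0.1588819 ,  1.15999251]), 'ft_torque': array([0.01439776, 0.00943214, 0.00336796]), 'grasp_force': 0.0, 'opening': 1.0008089008567775}
top [0.337 0.097 0.975] [[-0.08, -1.0, 0.0], [-0.97, 0.08, -0.22], [0.22, -0.02, -0.98]] 446.30089513836145
filter_disc 0.7 rc [219 143] med [0.541 0.362 0.004] [ 0.52   0.294 -0.001] [0.571 0.393 0.032]
filter_disc 0.66 rc [222 218] med [0.514 0.205 0.024] [0.447 0.185 0.02 ] [0.542 0.235 0.052]
filter_disc 0.59 rc [233 400] med [ 0.457 -0.201  0.004] [ 0.436 -0.262  0.   ] [ 0.485 -
[... 1192 characters left out ...]
15 0.008] [ 0.425  0.168 -0.   ] [0.542 0.246 0.055]
dock 0.24 rc [220 267] med [0.567 0.042 0.006] [ 0.556  0.031 -0.001] [0.578 0.055 0.013]
cassette 0.98 rc [166 275] med [ 0.595 -0.067  0.087] [ 0.565 -0.123  0.04 ] [ 0.654 -0.05   0.116]
timer 0.97 rc [204 225] med [0.695 0.059 0.013] [ 0.665  0.022 -0.   ] [0.734 0.09  0.017]
blue_marker 0.49 rc [243 335] med [0.366 0.066 0.009] [0.311 0.036 0.001] [0.425 0.094 0.013]
grip 0.71 rc [304 209] med [0.538 0.362 0.004] [ 0.518  0.296 -0.001] [0.57  0.396 0.03 ]
grip 0.69 rc [186 337] med [ 0.452 -0.204  0.003] [ 0.433 -0.261 -0.001] [ 0.481 -0.17   0.029]
grip 0.62 rc [255 258] med [0.513 0.21  0.023] [0.45  0.185 0.019] [0.542 0.238 0.05 ]
```

View pics/top0.png

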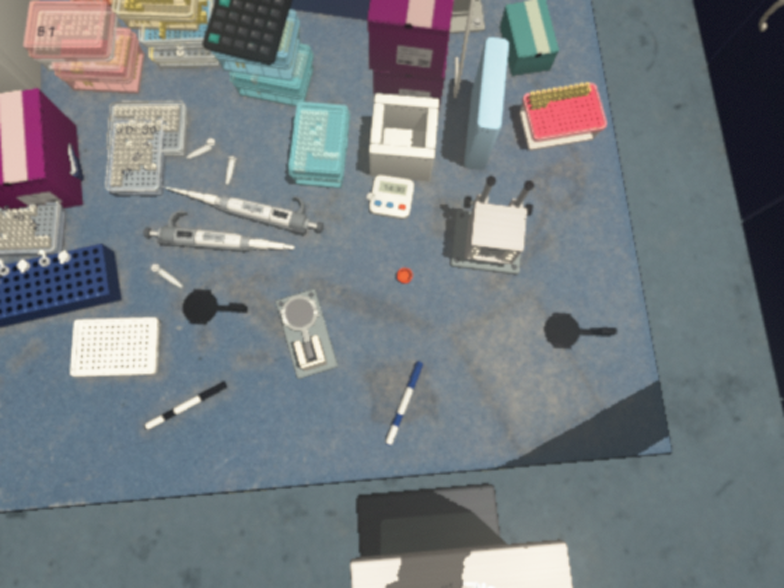

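View pics/side0.png

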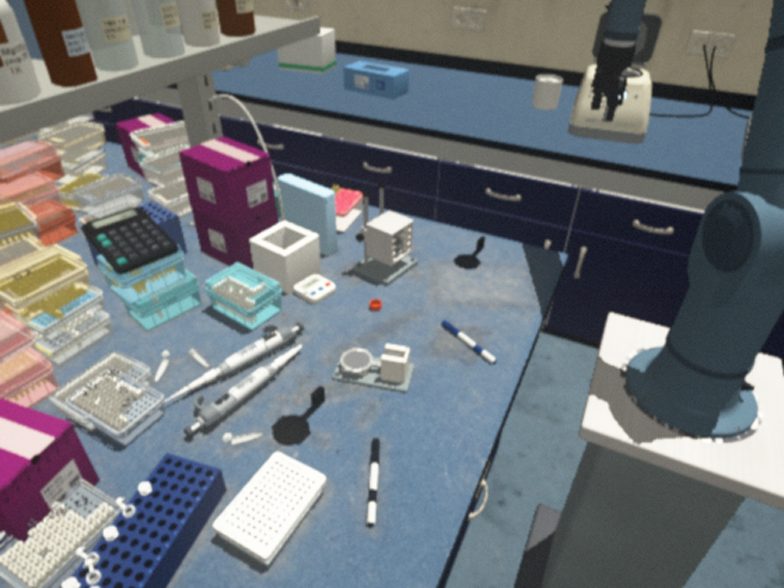

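The top picture (784x588) shows three candidates: a black disc at (200,306), a black disc at (562,330), and the steel disc in the white dock at (299,313). By the description it is the steel one. The cassette is at (497,230), with its open front toward the robot. I'll measure and check with a crop.

```bash
cat > m.py <<'E'
from h import *
def rect(X,nm):
    r=cv2.minAreaRect((X[:,:2]*1000).astype(np.float32)); print(nm,len(X),'c',np.round(r[0],1),'size',np.round(r[1],1),'ang',round(r[2],1),'zmed',round(np.median(X[:,2])*1000,1),'mean',np.round(X[:,:2].mean(0)*1000,1))
def box(X,a,b,c,d,z0,z1): return X[(X[:,0]>a)&(X[:,0]<b)&(X[:,1]>c)&(X[:,1]<d)&(X[:,2]>z0)&(X[:,2]<z1)]
E
python3 - <<'E'
from m import *
for n in ['top','side']:
    d=np.load(n+'_d.npy');X,_=pts(n,d);print(n)
    bench=box(X,.45,.6,.08,.14,-.02,.02);print('bench z',np.round(np.percentile(bench[:,2],[5,50,95])*1000,1))
    D=box(X,.4,.6,.14,.27,.0185,.035);rect(D,'disc+neck')
    D2=D[D[:,0]>.495];rect(D2,'disc')
    rect(box(X,.4,.6,.14,.27,.045,.049),'sh mid');rect(box(X,.4,.6,.14,.27,.0535,.07),'shroud')
    rect(box(X,.4,.6,.14,.27,.045,.0535),'grip-ish');rect(box(X,.4,.6,.14,.27,.004,.0125),'base')
    C=box(X,.53,.66,-.15,-.03,.105,.125);rect(C,'cass top')
    print(np.round(np.percentile(C[:,2],[5,50,95])*1000,1))
    C=box(X,.5,.70,-.17,-.0,.004,.02);rect(C,'cass base')
    rect(box(X,.5,.73,-.17,-.0,.13,.2),'rods')
pt=np.load('top_p.npy');ps=np.load('side_p.npy')
a=cv2.resize(pt[195:275,190:245],None,fx=7,fy=7,interpolation=2)[:560]
b=cv2.resize(ps[145:205,240:305],None,fx=6,fy=6,interpolation=2)
e=np.zeros((560,790,3),np.uint8);e[:,:385]=a;e[:360,395:785]=b
save('crop.png',e)
E
```

```text
top
bench z [-2.9 -0.   2.8]
disc+neck 623 c [489.8 202.9] size [114.4  55.9] ang 13.1 zmed 23.9 mean [510.6 207.8]
disc 512 c [519.9 209.9] size [52.6 55.9] ang 12.8 zmed 23.9 mean [519.3 209.6]
sh mid 22 c [450.8 194. ] size [34.8 36.2] ang 13.0 zmed 47.0 mean [451.3 192.3]
shroud 147 c [453.4 194.8] size [40.5 36.4] ang 13.9 zmed 54.9 mean [453.4 193.8]
grip-ish 134 c [453.6 195. ] size [40.3 37.4] ang 11.9 zmed 51.5 mean [451.4 195.7]
base 758 c [498.7 205.3] size [117.5 193. ] ang 87.5 zmed 6.8 mean [480.8 199. ]
cass top 1197 c [609.2 -96.3] size [75.1 77.1] ang 77.7 zmed 115.9 mean [604.1 -94.7]
[112.9 115.9 118.6]
cass base 715 c [597.8 -81.3] size [195.7 167.7] ang 2.9 zmed 10.5 mean [598.5 -74.5]
rods 161 c [ 645.3 -103.6] size [63.  14.1] ang 79.5 zmed 173.5 mean [ 643.9 -103.5]
side
bench z [-2.8 -0.9  1. ]
disc+neck 463 c [488.9 202.9] size [114.7  57.7] ang 17.2 zmed 23.3 mean [499.1 212.6]
disc 312 c [519.3 212. ] size [51.3 58. ] ang 15.7 zmed 23.2 mean [518.4 213.3]
sh mid 53 c [451.  200.7] size [39.2 34.2] ang 10.9 zmed 47.7 mean [452.3 201.4]
shroud 76 c [451.  198.7] size [38.9 37.8] ang 7.9 zmed 54.3 mean [450.8 200.5]
grip-ish 157 c [452.  197.7] size [40.2 39.8] ang 13.8 zmed 50.3 mean [451.8 198.5]
base 490 c [487.8 206. ] size [129.   66.9] ang 12.9 zmed 6.3 mean [480.1 218.9]
cass top 390 c [608.  -93.5] size [77.9 78.4] ang 78.7 zmed 114.6 mean [605.5 -87.5]
[107.5 114.6 116.8]
cass base 463 c [610.6 -94.4] size [113.1  94.3] ang 76.3 zmed 9.4 mean [604.4 -75.7]
rods 108 c [ 644.7 -102.7] size [67.7 14.2] ang 79.3 zmed 158.3 mean [644.1 -99.1]
```

View pics/crop.png

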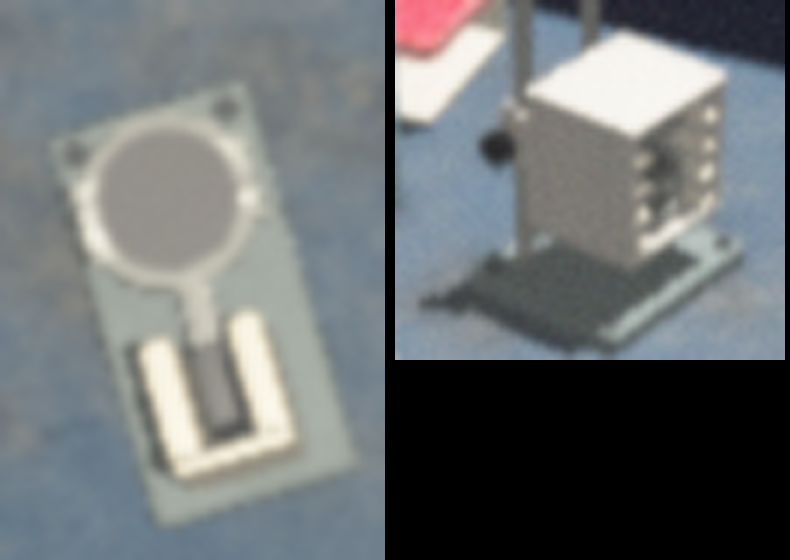

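The crop confirms it: the steel disc sits with its grip inside the white U-shroud. Its centre is about (0.518, 0.210) and its yaw about 13°. The cassette yaw is about -12° and its seat is at z≈0.080. I'll refine the cassette fit and move above the dock.

Emit:
arm_command:
  motion:
    - [[0.232, 0.793, -0.08], [0, 0, -13]]
    - [[0.232, 0.793, -0.08], [0, 0, -13]]
    - [[0.232, 0.793, -0.08], [0, 0, -13]]
    - [[0.232, 0.793, -0.08], [0, 0, -13]]
    - [[0.232, 0.793, -0.08], [0, 0, -13]]
    - [[0.232, 0.793, -0.08], [0, 0, -13]]
    - [[0.232, 0.793, -0.08], [0, 0, -13]]
    - [[0.232, 0.793, -0.08], [0, 0, -13]]
    - [[0.232, 0.793, -0.08], [0, 0, -13]]
    - [[0.232, 0.793, -0.08], [0, 0, -13]]
    - [[0.232, 0.793, -0.08], [0, 0, -13]]
    - [[0.232, 0.793, -0.08], [0, 0, -13]]
    - [[0.232, 0.793, -0.08], [0, 0, -13]]
    - [[0.232, 0.793, -0.08], [0, 0, -13]]
    - [[0.232, 0.793, -0.08], [0, 0, -13]]
    - [[0.232, 0.793, -0.08], [0, 0, -13]]
    - [[0.232, 0.793, -0.08], [0, 0, -13]]
    - [[0.232, 0.793, -0.08], [0, 0, -13]]
    - [[0.232, 0.793, -0.08], [0, 0, -13]]
    - [[0.232, 0.793, -0.08], [0, 0, -13]]
  hand: 0.0854

```text
time: 2.8
tcp_pos: [0.517, 0.2068, 0.1511]
ee_rot: [0.001, 0.994, 0.112, -0.0]
contact_force: [-0.2, 0.0, -1.1]
opening: 0.997
grasp_force: 0.0
```

Run:
```python
from m import *
s=observe();print(s['time'],s['tcp_pos'],s['ee_rot'],s['qpos'])
for n in ['top','side']:
    d=np.load(n+'_d.npy');X,_=pts(n,d);print(n)
    C=box(X,.53,.68,-.16,-.03,.110,.121)
    for a in (-10,-11,-12,-13):
        r=np.deg2rad(a);u=np.array([np.cos(r),np.sin(r)]);v=np.array([-u[1],u[0]])
        A=C[:,:2]@u*1000;B=C[:,:2]@v*1000
        h,e=np.histogram(A,np.arange(A.min(),A.max()+2,2));k,f=np.histogram(B,np.arange(B.min(),B.max()+2,2))
        def half(h,e):
            m=np.median(h[h>5]);i=np.nonzero(h>m/2)[0];return e[i[0]],e[i[-1]+1]
        x=half(h,e);y=half(k,f);c=(np.mean(x)*u+np.mean(y)*v)
        print(a,'x',np.round(x,1),'y',np.round(y,1),np.round([x[1]-x[0],y[1]-y[0]],1),'c',np.round(c,1), 'edge x counts',h[:4],h[-8:],'y',k[:4],k[-4:])
```

```text
2.8 [0.51703    0.20678565 0.15107432] [ 7.79803984e-04  9.93692968e-01  1.12132053e-01 -2.83465292e-04] [-0.01255309  0.3457942  -0.51809398  1.87435115  0.20570248  0.97498303
 -1.96762359]
top
-10 x [578.9 642.9] y [-27.  49.] [64. 76.] c [603.5 -95.3] edge x counts [15 38 43 36] [35 30  9  0  6  6  8  3] y [17 31 27 34] [33 28 30  3]
-11 x [577.1 643.1] y [-16.1  59.9] [66. 76.] c [603.1 -94.9] edge x counts [27 38 39 36] [34 25  4  0  8  9  3  3] y [22 31 28 31] [31 30 29 29]
-12 x [577.2 643.2] y [-5.1 70.9] [66. 76.] c [603.7 -94.7] edge x counts [40 34 37 37] [31 20  0  0  9 10  3  1] y [29 30 27 34] [32 32 30 23]
-13 x [576.3 642.3] y [ 5.7 81.7] [66. 76.] c [603.5 -94.5] edge x counts [33 39 34 38] [32 25  0  0  4 14  4  1] y [29 31 31 31] [36 30 29 21]
side
-10 x [575.2 655.2] y [-24.8  53.2] [80. 78.] c [608.3 -92.8] edge x counts [ 5 14 11 11] [7 5 0 1 4 6 7 6] y [5 9 7 6] [ 7 12 15  7]
-11 x [575.4 653.4] y [-12.6  63.4] [78. 76.] c [607.9 -92.3] edge x counts [ 8 16  9 11] [6 4 1 1 4 7 8 3] y [4 7 6 9] [ 9 11 18  8]
-12 x [575.4 653.4] y [-2.4 73.6] [78. 76.] c [608.4 -93. ] edge x counts [14 13  9 12] [7 1 1 2 3 9 8 1] y [3 6 8 7] [ 8 19  8  2]
-13 x [574.7 652.7] y [ 7.7 83.7] [78. 76.] c [608.3 -93.5] edge x counts [15 10 12 10] [5 3 0 3 3 9 7 1] y [2 6 9 6] [11 17 11  3]
```

Emit:
arm_command:
  motion:
    - [[0, 0.001, -0.04], [0, 0, 0]]
    - [[0, 0.001, -0.08], [0, 0, 0]]
    - [[0, 0.001, -0.11], [0, 0, 0]]
    - [[0, 0.001, -0.125], [0, 0, 0]]
    - [[0, 0.001, -0.136], [0, 0, 0]]
    - [[0, 0.001, -0.136], [0, 0, 0]]
    - [[0, 0.001, -0.136], [0, 0, 0]]

```text
time: 3.5
tcp_pos: [0.5182, 0.21, 0.0165]
ee_rot: [-0.0, 0.994, 0.113, 0.001]
contact_force: [0.6, 0.4, 0.8]
opening: 0.999
grasp_force: 0.0
```

Emit:
arm_command:
  motion:
    - [[0, 0, 0], [0, 0, 0]]
    - [[0, 0, 0], [0, 0, 0]]
    - [[0, 0, 0], [0, 0, 0]]
    - [[0, 0, 0], [0, 0, 0]]
    - [[0, 0, 0], [0, 0, 0]]
    - [[0, 0, 0], [0, 0, 0]]
    - [[0, 0, 0], [0, 0, 0]]
    - [[0, 0, 0], [0, 0, 0]]
  hand: 0.05
  squeeze: 40

```text
time: 4.3
tcp_pos: [0.5182, 0.2103, 0.0168]
ee_rot: [-0.0, 0.994, 0.113, 0.001]
contact_force: [-0.7, -0.8, 7.3]
opening: 0.639
grasp_force: 42.3
```

Run:
```python
from h import *
s=observe();print({k:np.round(s[k],4) for k in s if k not in('dq','joint_torque')})
p,d=camera('side');a=p[190:300,200:330]
save('g1.png',a,5)
```

```text
{'time': np.float64(4.3), 'qpos': array([-0.0859,  0.5449, -0.4463,  1.9357,  0.3421,  0.7327, -2.0763]), 'tcp_pos': array([0.5182, 0.2103, 0.0168]), 'ee_rot': array([-1.000e-04,  9.936e-01,  1.133e-01,  1.200e-03]), 'contact_force': array([-0.7463, -0.8061,  7.299 ]), 'ft_torque': array([-0.2609,  0.2023, -0.0083]), 'grasp_force': np.float64(42.2917), 'opening': np.float64(0.6392)}
```

View pics/g1.png

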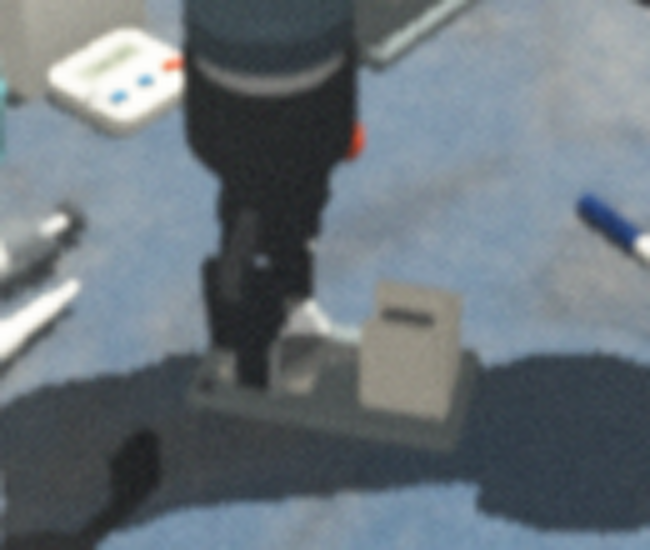

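The disc is gripped at about 54.6 mm with 42 N. In the crop the near finger tip is at (255,385), close to the base plate level. I'll lift and check how far the tips reach below the disc.

Emit:
arm_command:
  motion:
    - [[0, 0, 0.004], [0, 0, 0]]
    - [[0, 0, 0.01], [0, 0, 0]]
    - [[0, 0, 0.025], [0, 0, 0]]
    - [[0, 0, 0.05], [0, 0, 0]]
    - [[0, 0, 0.08], [0, 0, 0]]
    - [[0, 0, 0.1], [0, 0, 0]]
    - [[0, 0, 0.1], [0, 0, 0]]
    - [[0, 0, 0.1], [0, 0, 0]]
  squeeze: 50

```text
time: 5.15
tcp_pos: [0.5171, 0.2097, 0.1159]
ee_rot: [0.0, 0.994, 0.113, 0.001]
contact_force: [0.1, 0.4, 0.2]
opening: 0.633
grasp_force: 52.8
```

Run:
```python
from m import *
s=observe();print({k:np.round(s[k],4) for k in s if k not in('dq','joint_torque')})
t=s['tcp_pos']
es=[]
for n in ['side','top']:
    p,d=camera(n);i=camera_info(n)
    c=np.array(i['K'])@(np.array(i['R'])@t+i['t']);c=(c[:2]/c[2]).astype(int);print(n,'tcp px',c)
    es.append(cv2.resize(p[c[1]-60:c[1]+50,c[0]-60:c[0]+60],None,fx=3.25,fy=3.25,interpolation=2))
    X,px=pts(n,d);r=np.deg2rad(13);L=(X-[t[0],t[1],t[2]])*1000
    a=L[:,0]*np.cos(r)+L[:,1]*np.sin(r);b=-L[:,0]*np.sin(r)+L[:,1]*np.cos(r)
    for nm,m in [('grip',(a<-48)&(a>-90)&(abs(b)<12)&(L[:,2]>-20)&(L[:,2]<50)),('neck',(a<-30)&(a>-48)&(abs(b)<8)&(abs(L[:,2])<20)),('fingL',(abs(a)<12)&(b>25)&(b<50)&(abs(L[:,2])<20)),('discfront',(a>12)&(a<35)&(abs(b)<35)&(abs(L[:,2])<20))]:
        if m.sum(): print(n,nm,m.sum(),'a',np.round(np.percentile(a[m],[2,50,98]),1),'b',np.round(np.percentile(b[m],[2,50,98]),1),'z',np.round(np.percentile(L[m,2],[2,50,98]),1))
save('g2.png',np.hstack(es))
```

```text
{'time': np.float64(5.15), 'qpos': array([-0.027 ,  0.3949, -0.5102,  1.8969,  0.241 ,  0.9091, -1.9974]), 'tcp_pos': array([0.5171, 0.2097, 0.1159]), 'ee_rot': array([0.000e+00, 9.936e-01, 1.132e-01, 5.000e-04]), 'contact_force': array([0.1119, 0.4496, 0.2095]), 'ft_torque': array([0.0291, 0.0118, 0.02  ]), 'grasp_force': np.float64(52.7809), 'opening': np.float64(0.6332)}
side tcp px [254 226]
side grip 159 a [-75.7 -64.2 -50.5] b [-1.9  6.1  8.5] z [ 3.7 21.3 33.8]
side neck 33 a [-47.5 -37.8 -30.7] b [-2.7  3.6  7.7] z [1.3 5.5 6.8]
side fingL 46 a [-11.8  -3.3   8.3] b [32.5 39.3 43.7] z [ 2.  12.6 19.4]
side discfront 21 a [12.4 19.3 25.1] b [ 8.2 17.9 29.2] z [1.8 5.6 7.1]
top tcp px [207 215]
```

View pics/g2.png

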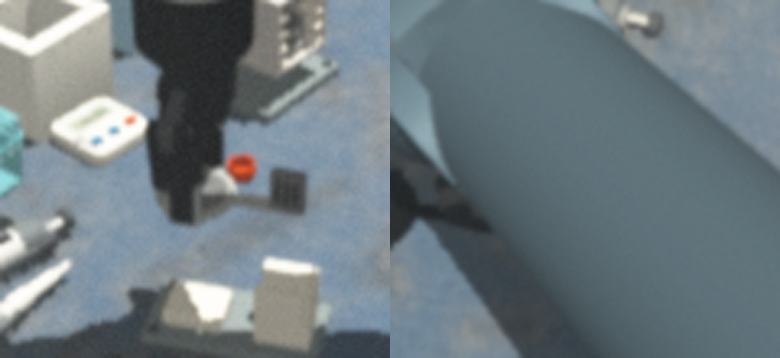

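The disc is lifted level in the side view, with the grip at (290,190) and the finger tips about flush with its underside. Next I'll carry it to open bench in front of the cassette, already in slot yaw.

Emit:
arm_command:
  motion:
    - [[-0.022, -0.282, 0.0], [0, 0, -25]]
    - [[-0.022, -0.282, 0.0], [0, 0, -25]]
    - [[-0.022, -0.282, 0.0], [0, 0, -25]]
    - [[-0.022, -0.282, 0.0], [0, 0, -25]]
    - [[-0.022, -0.282, 0.0], [0, 0, -25]]
    - [[-0.022, -0.282, 0.0], [0, 0, -25]]
    - [[-0.022, -0.282, 0.0], [0, 0, -25]]
    - [[-0.022, -0.282, 0.0], [0, 0, -25]]
    - [[-0.022, -0.282, -0.03], [0, 0, -25]]
    - [[-0.022, -0.282, -0.06], [0, 0, -25]]
    - [[-0.022, -0.282, -0.085], [0, 0, -25]]
    - [[-0.022, -0.282, -0.098], [0, 0, -25]]
    - [[-0.022, -0.282, -0.104], [0, 0, -25]]
    - [[-0.022, -0.282, -0.108], [0, 0, -25]]
    - [[-0.022, -0.282, -0.108], [0, 0, -25]]
    - [[-0.022, -0.282, -0.108], [0, 0, -25]]

```text
time: 6.85
tcp_pos: [0.496, -0.0722, 0.0082]
ee_rot: [0.0, 0.995, -0.104, 0.001]
contact_force: [-0.2, -0.1, -1.0]
opening: 0.631
grasp_force: 52.9
```

Run:
```python
from m import *
s=observe();print({k:np.round(s[k],4) for k in s if k not in('dq','joint_torque')})
t=s['tcp_pos'];p,d=camera('side')
X,px=pts('side',d);r=np.deg2rad(-12);L=(X-t)*1000
a=L[:,0]*np.cos(r)+L[:,1]*np.sin(r);b=-L[:,0]*np.sin(r)+L[:,1]*np.cos(r)
for nm,m in [('grip',(a<-48)&(a>-90)&(abs(b)<14)&(L[:,2]>10)&(L[:,2]<50)),('neck',(a<-30)&(a>-48)&(abs(b)<8)&(abs(L[:,2])<20)),('bench',(a<-20)&(a>-70)&(b>30)&(b<60)&(abs(L[:,2])<20))]:
    if m.sum(): print(nm,m.sum(),'a',np.round(np.percentile(a[m],[2,50,98]),1),'b',np.round(np.percentile(b[m],[2,50,98]),1),'zworld',np.round(np.percentile(X[m,2]*1000,[2,50,98]),1))
```

```text
{'time': np.float64(6.85), 'qpos': array([ 0.3077,  0.4525, -0.2791,  2.0808,  0.2056,  0.6317, -1.8911]), 'tcp_pos': array([ 0.496 , -0.0722,  0.0082]), 'ee_rot': array([ 0.    ,  0.9945, -0.1044,  0.001 ]), 'contact_force': array([-0.2078, -0.0645, -0.9609]), 'ft_torque': array([-0.0657, -0.0181,  0.0288]), 'grasp_force': np.float64(52.8786), 'opening': np.float64(0.6315)}
grip 76 a [-76.9 -66.  -53. ] b [-2.3  4.8  9. ] zworld [18.8 32.6 42.8]
neck 39 a [-47.4 -39.  -31.3] b [-5.4  2.4  7.2] zworld [-2.7  7.3 16.3]
bench 117 a [-68.6 -45.  -20.6] b [30.9 45.3 59.5] zworld [-3.5 -0.9  1.7]
```

Emit:
arm_command:
  motion:
    - [[0, 0, -0.002], [0, 0, 0]]
    - [[0, 0, -0.004], [0, 0, 0]]
    - [[0, 0, -0.006], [0, 0, 0]]
    - [[0, 0, -0.006], [0, 0, 0]]

```text
time: 7.3
tcp_pos: [0.4946, -0.0723, 0.001]
ee_rot: [0.0, 0.995, -0.105, -0.0]
contact_force: [-0.2, -0.0, -1.0]
opening: 0.637
grasp_force: 52.9
```

Emit:
arm_command:
  motion:
    - [[0, 0, -0.001], [0, 0, 0]]
    - [[0, 0, -0.002], [0, 0, 0]]
    - [[0, 0, -0.002], [0, 0, 0]]

```text
time: 7.6
tcp_pos: [0.4948, -0.0722, -0.0009]
ee_rot: [-0.0, 0.995, -0.104, -0.0]
contact_force: [0.4, 0.5, -0.2]
opening: 0.632
grasp_force: 52.9
```

Emit:
arm_command:
  motion:
    - [[0, 0, -0.001], [0, 0, 0]]
    - [[0, 0, -0.002], [0, 0, 0]]
    - [[0, 0, -0.002], [0, 0, 0]]

```text
time: 7.9
tcp_pos: [0.4948, -0.0722, -0.0029]
ee_rot: [-0.0, 0.995, -0.105, -0.0]
contact_force: [0.2, 0.1, -1.1]
opening: 0.634
grasp_force: 52.9
```

Emit:
arm_command:
  motion:
    - [[0, 0, -0.001], [0, 0, 0]]
    - [[0, 0, -0.001], [0, 0, 0]]
    - [[0, 0, -0.001], [0, 0, 0]]

```text
time: 8.2
tcp_pos: [0.4949, -0.0722, -0.0031]
ee_rot: [0.0, 0.995, -0.104, -0.0]
contact_force: [-2.9, 0.2, 5.1]
opening: 0.633
grasp_force: 53.5
```

Emit:
arm_command:
  motion:
    - [[0, 0, 0], [0, 0, 0]]
    - [[0, 0, 0], [0, 0, 0]]
    - [[0, 0, 0], [0, 0, 0]]
    - [[0, 0, 0.001], [0, 0, 0]]
    - [[0, 0, 0.02], [0, 0, 0]]
    - [[0, 0, 0.05], [0, 0, 0]]
    - [[0, 0, 0.1], [0, 0, 0]]
    - [[0, 0.05, 0.14], [0, 0, 0]]
    - [[-0.03, 0.1, 0.15], [0, 0, 0]]
    - [[-0.03, 0.15, 0.15], [0, 0, 0]]
    - [[-0.03, 0.2, 0.15], [0, 0, 0]]
    - [[-0.03, 0.2, 0.15], [0, 0, 0]]
  hand: 0.0854

```text
time: 9.4
tcp_pos: [0.4642, 0.1342, 0.1475]
ee_rot: [-0.002, 0.995, -0.101, 0.001]
contact_force: [-0.0, -0.3, -0.4]
opening: 0.999
grasp_force: 0.0
```

Run:
```python
from m import *
s=observe();print({k:np.round(s[k],4) for k in ('time','tcp_pos','ee_rot') })
pics=[]
for n in ['top','side']:
    p,d=camera(n);X,_=pts(n,d)
    G=box(X,.40,.47,-.12,0,.012,.045);rect(G,n+' grip all')
    rect(box(X,.40,.47,-.12,0,.028,.045),n+' grip top')
    rect(box(X,.38,.56,-.15,0.02,.0035,.012),n+' disc+neck')
    i=camera_info(n);c=np.array(i['K'])@(np.array(i['R'])@[.47,-.07,0]+i['t']);c=(c[:2]/c[2]).astype(int)
    pics.append(cv2.resize(p[c[1]-55:c[1]+55,c[0]-60:c[0]+60],None,fx=3.25,fy=3.25,interpolation=2))
save('g3.png',np.hstack(pics))
```

```text
{'time': np.float64(9.4), 'tcp_pos': array([0.4642, 0.1342, 0.1475]), 'ee_rot': array([-0.0017,  0.9949, -0.1005,  0.001 ])}
top grip all 66 c [432.4 -58.9] size [10.3 23.2] ang 78.9 zmed 29.9 mean [432.5 -58.1]
top grip top 49 c [432.9 -59.2] size [ 9.8 22.2] ang 77.3 zmed 30.9 mean [433.  -58.9]
top disc+neck 517 c [470.7 -67.4] size [181.6 163.2] ang 1.7 zmed 4.6 mean [489.  -74.9]
side grip all 61 c [432.1 -54.6] size [14.4 23.6] ang 75.2 zmed 24.6 mean [431.2 -53.7]
side grip top 18 c [431.9 -55.9] size [ 9.5 23.3] ang 69.4 zmed 29.6 mean [431.6 -56. ]
side disc+neck 103 c [501.3 -76. ] size [ 49.2 161.9] ang 59.0 zmed 4.4 mean [486.5 -71.4]
```

View pics/g3.png

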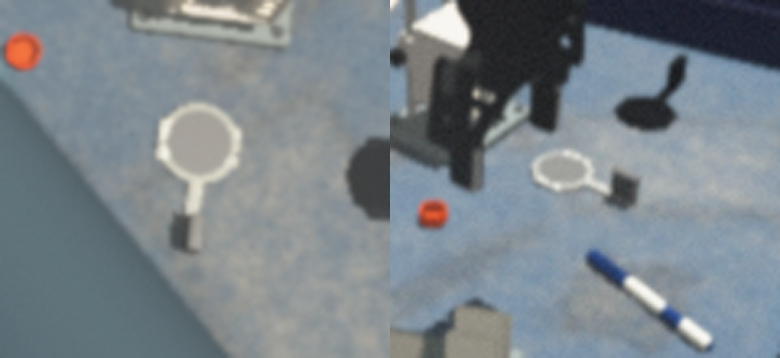

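The disc lies flat on the bench with the grip upright. The grip is at (187,232) in the left picture, world (0.433, -0.059). Now I'll take it by the grip.

Emit:
arm_command:
  motion:
    - [[-0.032, -0.187, 0], [0, 0, 0]]
    - [[-0.032, -0.187, 0], [0, 0, 0]]
    - [[-0.032, -0.187, 0], [0, 0, 0]]
    - [[-0.032, -0.187, 0], [0, 0, 0]]
    - [[-0.032, -0.187, 0], [0, 0, 0]]
    - [[-0.032, -0.187, 0], [0, 0, 0]]
    - [[-0.032, -0.187, -0.04], [0, 0, 0]]
    - [[-0.032, -0.187, -0.08], [0, 0, 0]]
    - [[-0.032, -0.187, -0.11], [0, 0, 0]]
    - [[-0.032, -0.187, -0.13], [0, 0, 0]]
    - [[-0.032, -0.187, -0.142], [0, 0, 0]]
    - [[-0.032, -0.187, -0.142], [0, 0, 0]]
    - [[-0.032, -0.187, -0.142], [0, 0, 0]]
  hand: 0.045

```text
time: 10.8
tcp_pos: [0.4338, -0.0587, 0.0048]
ee_rot: [-0.0, 0.995, -0.104, 0.0]
contact_force: [0.7, 0.0, 1.0]
opening: 0.524
grasp_force: 0.0
```

Emit:
arm_command:
  motion:
    - [[0, 0, 0], [0, 0, 0]]
    - [[0, 0, 0], [0, 0, 0]]
    - [[0, 0, 0], [0, 0, 0]]
    - [[0, 0, 0], [0, 0, 0]]
    - [[0, 0, 0], [0, 0, 0]]
    - [[0, 0, 0], [0, 0, 0]]
    - [[0, 0, 0], [0, 0, 0]]
    - [[0, 0, 0], [0, 0, 0]]
  hand: 0.0
  squeeze: 80

```text
time: 11.6
tcp_pos: [0.4341, -0.0593, 0.0055]
ee_rot: [0.0, 0.995, -0.105, 0.001]
contact_force: [-0.8, 0.4, 5.8]
opening: 0.098
grasp_force: 78.4
```

Emit:
arm_command:
  motion:
    - [[0, 0, 0.01], [0, 0, 0]]
    - [[0, 0.001, 0.03], [0, 0, 0]]
    - [[0, 0.001, 0.06], [0, 0, 0]]
    - [[0, 0.001, 0.0835], [0, 0, 0]]
    - [[0, 0.001, 0.0835], [0, 0, 0]]
    - [[0, 0.001, 0.0835], [0, 0, 0]]
    - [[0, 0.001, 0.0835], [0, 0, 0]]

```text
time: 12.3
tcp_pos: [0.4317, -0.0582, 0.0869]
ee_rot: [0.0, 0.995, -0.105, -0.001]
contact_force: [0.2, -1.0, -1.6]
opening: 0.103
grasp_force: 77.9
```

Run:
```python
from m import *
s=observe();print({k:np.round(s[k],4) for k in ('time','tcp_pos','ee_rot','contact_force','ft_torque','opening','grasp_force') })
pics=[]
for n in ['top','side']:
    p,d=camera(n);X,_=pts(n,d)
    D=box(X,.46,.56,-.125,-.02,.076,.1);rect(D,n+' disc')
    if len(D)>20:
        A=np.c_[D[:,:2]-D[:,:2].mean(0),np.ones(len(D))];f=np.linalg.lstsq(A,D[:,2],rcond=None)[0];print('plane slope',f[:2].round(3),'z',f[2].round(4),'slope along slot',round(f[0]*.978-f[1]*.208,3))
    C=box(X,.53,.66,-.15,-.03,.110,.121);rect(C,n+' ctop')
    i=camera_info(n);c=np.array(i['K'])@(np.array(i['R'])@[.53,-.08,.08]+i['t']);c=(c[:2]/c[2]).astype(int)
    pics.append(cv2.resize(p[c[1]-55:c[1]+55,c[0]-60:c[0]+60],None,fx=3.25,fy=3.25,interpolation=2))
save('g4.png',np.hstack(pics))
```

```text
{'time': np.float64(12.3), 'tcp_pos': array([ 0.4317, -0.0582,  0.0869]), 'ee_rot': array([ 0.    ,  0.9945, -0.1046, -0.0011]), 'contact_force': array([ 0.2402, -0.9715, -1.5643]), 'ft_torque': array([0.0207, 0.0505, 0.0124]), 'opening': np.float64(0.1034), 'grasp_force': np.float64(77.9238)}
top disc 180 c [499.7 -55.2] size [22.4 48.9] ang 75.1 zmed 85.0 mean [499.1 -54.9]
plane slope [-0.035 -0.081] z 0.085 slope along slot -0.017
top ctop 1168 c [608.  -96.4] size [75.5 77. ] ang 77.3 zmed 116.0 mean [603.5 -95. ]
side disc 200 c [492.7 -69.5] size [53.6 62.3] ang 29.6 zmed 83.7 mean [490.5 -66. ]
plane slope [-0.006 -0.017] z 0.0835 slope along slot -0.002
side ctop 339 c [607.9 -94.3] size [78.2 78.8] ang 76.8 zmed 114.6 mean [604.2 -89.8]
```

View pics/g4.png

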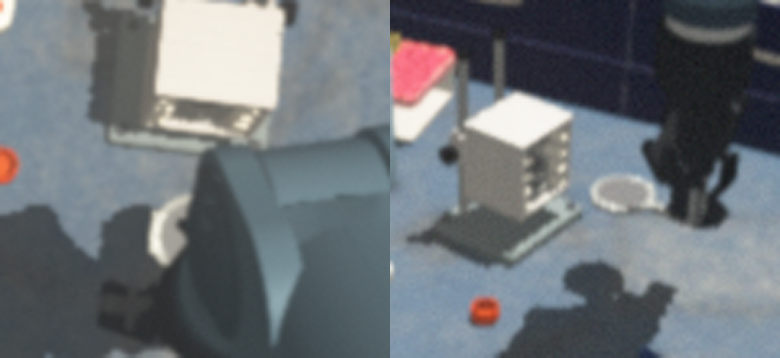

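The disc is level and lined up with the cassette (right picture: disc at (625,192), mouth at (548,170)). Its underside is 0–1.4 mm above seat height. I'll raise it 2.3 mm and advance in stages, watching the force.

Emit:
arm_command:
  motion:
    - [[0.01, -0.002, 0.0023], [0, 0, 0]]
    - [[0.03, -0.0064, 0.0023], [0, 0, 0]]
    - [[0.044, -0.0094, 0.0023], [0, 0, 0]]
    - [[0.05, -0.0106, 0.0023], [0, 0, 0]]
    - [[0.055, -0.0117, 0.0023], [0, 0, 0]]
    - [[0.06, -0.0128, 0.0023], [0, 0, 0]]
    - [[0.06, -0.0128, 0.0023], [0, 0, 0]]
    - [[0.06, -0.0128, 0.0023], [0, 0, 0]]

```text
time: 13.2
tcp_pos: [0.4924, -0.0709, 0.0899]
ee_rot: [0.0, 0.995, -0.104, -0.0]
contact_force: [0.1, -0.6, 0.0]
opening: 0.097
grasp_force: 77.9
```

Run:
```python
from m import *
s=observe();print({k:np.round(s[k],4) for k in ('time','tcp_pos','ee_rot','contact_force','ft_torque','opening') })
t=s['tcp_pos']*1000;print('along,lat',np.dot(t[:2]-[603.3,-94.5],[.978,-.208]),np.dot(t[:2]-[603.3,-94.5],[.208,.978]))
p,d=camera('side');X,_=pts('side',d)
D=box(X,.49,.558,-.125,-.02,.07,.1);rect(D,'disc')
i=camera_info('side');c=np.array(i['K'])@(np.array(i['R'])@[.56,-.085,.08]+i['t']);c=(c[:2]/c[2]).astype(int)
save('g5.png',p[c[1]-35:c[1]+35,c[0]-45:c[0]+45],7)
```

```text
{'time': np.float64(13.2), 'tcp_pos': array([ 0.4924, -0.0709,  0.0899]), 'ee_rot': array([ 0.000e+00,  9.945e-01, -1.044e-01, -4.000e-04]), 'contact_force': array([ 0.0972, -0.6217,  0.0301]), 'ft_torque': array([0.0271, 0.0971, 0.0009]), 'opening': np.float64(0.0967)}
along,lat -113.32482591446428 0.0387153892824621
disc 145 c [523.8 -82.6] size [60.1 67.6] ang 89.6 zmed 86.8 mean [536.2 -76. ]
```

View pics/g5.png

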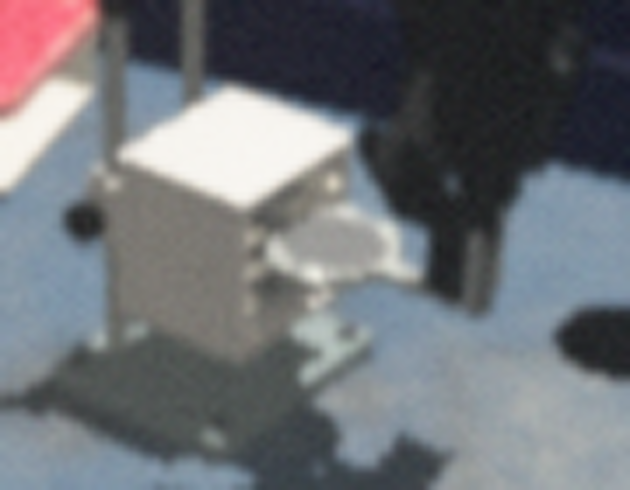

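It is entering the second slot from the top with no contact force, so I'll keep going.

Emit:
arm_command:
  motion:
    - [[0.006, -0.0013, -0.0005], [0, 0, 0]]
    - [[0.012, -0.0026, -0.0005], [0, 0, 0]]
    - [[0.018, -0.0038, -0.0005], [0, 0, 0]]
    - [[0.024, -0.0051, -0.0005], [0, 0, 0]]
    - [[0.029, -0.0062, -0.0005], [0, 0, 0]]
    - [[0.034, -0.0072, -0.0005], [0, 0, 0]]
    - [[0.039, -0.0083, -0.0005], [0, 0, 0]]
    - [[0.042, -0.0089, -0.0005], [0, 0, 0]]
    - [[0.042, -0.0089, -0.0005], [0, 0, 0]]

```text
time: 14.15
tcp_pos: [0.5355, -0.08, 0.0896]
ee_rot: [-0.0, 0.995, -0.105, 0.0]
contact_force: [0.5, 0.1, -0.7]
opening: 0.096
grasp_force: 77.9
```

Emit:
arm_command:
  motion:
    - [[0.001, -0.0002, 0], [0, 0, 0]]
    - [[0.002, -0.0004, 0], [0, 0, 0]]
    - [[0.003, -0.0006, 0], [0, 0, 0]]
    - [[0.004, -0.0008, 0], [0, 0, 0]]
    - [[0.0045, -0.0009, 0], [0, 0, 0]]
    - [[0.0045, -0.0009, 0], [0, 0, 0]]

```text
time: 14.75
tcp_pos: [0.5395, -0.0808, 0.0896]
ee_rot: [-0.0, 0.995, -0.105, 0.0]
contact_force: [-0.0, 0.5, -1.2]
opening: 0.102
grasp_force: 77.9
```

Emit:
arm_command:
  motion:
    - [[0.001, -0.0002, 0], [0, 0, 0]]
    - [[0.0015, -0.0003, 0], [0, 0, 0]]
    - [[0.0015, -0.0003, 0], [0, 0, 0]]

```text
time: 15.05
tcp_pos: [0.5411, -0.0811, 0.0896]
ee_rot: [0.0, 0.995, -0.105, 0.0]
contact_force: [0.5, -0.4, -0.5]
opening: 0.104
grasp_force: 77.9
```

Emit:
arm_command:
  motion:
    - [[0.001, -0.0002, 0], [0, 0, 0]]
    - [[0.0015, -0.0003, 0], [0, 0, 0]]
    - [[0.0015, -0.0003, 0], [0, 0, 0]]

```text
time: 15.35
tcp_pos: [0.5423, -0.0814, 0.0895]
ee_rot: [-0.0, 0.995, -0.105, -0.0]
contact_force: [0.1, -0.3, -1.3]
opening: 0.102
grasp_force: 78.0
```

Emit:
arm_command:
  motion:
    - [[0.001, -0.0002, 0], [0, 0, 0]]
    - [[0.0015, -0.0003, 0], [0, 0, 0]]
    - [[0.0015, -0.0003, 0], [0, 0, 0]]

```text
time: 15.65
tcp_pos: [0.5424, -0.0814, 0.089]
ee_rot: [0.0, 0.995, -0.104, -0.002]
contact_force: [-4.1, 1.0, 1.3]
opening: 0.098
grasp_force: 78.1
```

Back wall reached. Now I'll lower it onto the ledges.

Emit:
arm_command:
  motion:
    - [[-0.0008, 0.0002, -0.001], [0, 0, 0]]
    - [[-0.0008, 0.0002, -0.002], [0, 0, 0]]
    - [[-0.0008, 0.0002, -0.0025], [0, 0, 0]]
    - [[-0.0008, 0.0002, -0.0025], [0, 0, 0]]

```text
time: 16.05
tcp_pos: [0.5423, -0.0813, 0.0877]
ee_rot: [0.0, 0.995, -0.104, -0.001]
contact_force: [-7.8, 1.3, 6.6]
opening: 0.1
grasp_force: 79.1
```

Emit:
arm_command:
  motion:
    - [[-0.0007, 0.0001, 0], [0, 0, 0]]
    - [[-0.0007, 0.0001, -0.0005], [0, 0, 0]]
    - [[-0.0007, 0.0001, -0.001], [0, 0, 0]]
    - [[-0.0007, 0.0001, -0.001], [0, 0, 0]]

```text
time: 16.45
tcp_pos: [0.5423, -0.0813, 0.0875]
ee_rot: [0.0, 0.995, -0.105, -0.0]
contact_force: [-8.6, 1.4, 10.4]
opening: 0.101
grasp_force: 79.6
```

Run:
```python
from m import *
s=observe();print({k:np.round(s[k],4) for k in ('time','tcp_pos','ee_rot','contact_force','ft_torque','opening') })
p,d=camera('side')
i=camera_info('side');c=np.array(i['K'])@(np.array(i['R'])@[.56,-.085,.08]+i['t']);c=(c[:2]/c[2]).astype(int)
save('g6.png',p[c[1]-35:c[1]+35,c[0]-45:c[0]+45],7)
```

```text
{'time': np.float64(16.45), 'tcp_pos': array([ 0.5423, -0.0813,  0.0875]), 'ee_rot': array([ 3.000e-04,  9.945e-01, -1.045e-01, -4.000e-04]), 'contact_force': array([-8.6356,  1.3683, 10.3995]), 'ft_torque': array([0.2186, 1.329 , 0.0084]), 'opening': np.float64(0.101)}
```

View pics/g6.png

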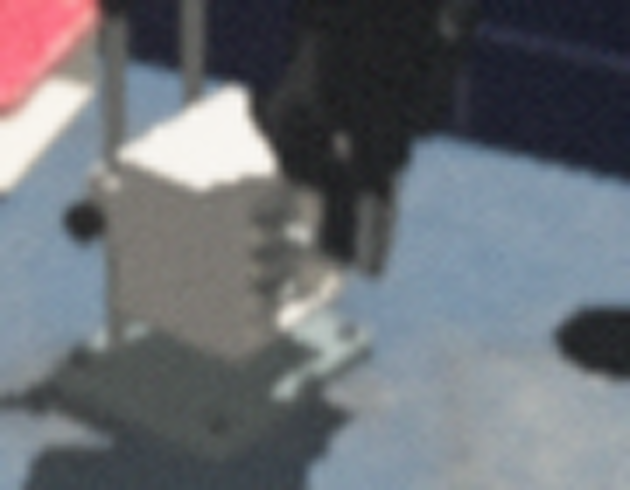

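The disc is against both the back wall and the ledge. I'll ease the press, release and back off straight up.

Emit:
arm_command:
  motion:
    - [[-0.0005, 0.0001, 0.0008], [0, 0, 0]]
    - [[-0.0005, 0.0001, 0.0008], [0, 0, 0]]

```text
time: 16.7
tcp_pos: [0.5423, -0.0813, 0.0876]
ee_rot: [0.0, 0.995, -0.105, 0.0]
contact_force: [-5.5, 1.1, 6.0]
opening: 0.101
grasp_force: 78.8
```

Emit:
arm_command:
  motion:
    - [[0, 0, 0], [0, 0, 0]]
    - [[0, 0, 0], [0, 0, 0]]
    - [[0, 0, 0], [0, 0, 0]]
    - [[0, 0, 0], [0, 0, 0]]
    - [[0, 0, 0.01], [0, 0, 0]]
    - [[0, 0, 0.03], [0, 0, 0]]
    - [[0, 0, 0.06], [0, 0, 0]]
    - [[-0.03, 0, 0.1], [0, 0, 0]]
    - [[-0.06, 0.0, 0.14], [0, 0, 0]]
    - [[-0.08, 0.05, 0.16], [0, 0, 0]]
    - [[-0.08, 0.1, 0.16], [0, 0, 0]]
    - [[-0.08, 0.15, 0.16], [0, 0, 0]]
    - [[-0.08, 0.2, 0.16], [0, 0, 0]]
    - [[-0.08, 0.25, 0.16], [0, 0, 0]]
    - [[-0.08, 0.25, 0.16], [0, 0, 0]]
  hand: 0.045

```text
time: 18.2
tcp_pos: [0.4607, 0.1773, 0.2486]
ee_rot: [-0.003, 0.995, -0.098, 0.001]
contact_force: [-1.0, 0.4, 0.1]
opening: 0.527
grasp_force: 0.0
```

Run:
```python
from m import *
s=observe();print({k:np.round(s[k],4) for k in ('time','tcp_pos','ee_rot','contact_force','opening') })
pics=[]
for n in ['top','side']:
    p,d=camera(n);X,_=pts(n,d)
    u=np.array([.978,-.208]);v=np.array([.208,.978]);P=(X[:,:2]*1000-[603.3,-94.5]);a=P@u;b=P@v
    m=(a<-45)&(a>-85)&(abs(b)<15)&(X[:,2]>.07)&(X[:,2]<.125);g=m&(X[:,2]>.105)
    for q in (m,g):
        if q.sum(): print(n,q.sum(),'a',np.percentile(a[q],[2,50,98]).round(1),'b',np.percentile(b[q],[2,50,98]).round(1),'z',(1000*np.percentile(X[q,2],[2,50,98])).round(1))
    i=camera_info(n);c=np.array(i['K'])@(np.array(i['R'])@[.57,-.085,.08]+i['t']);c=(c[:2]/c[2]).astype(int)
    pics.append(cv2.resize(p[c[1]-45:c[1]+45,c[0]-45:c[0]+45],None,fx=4.4,fy=4.4,interpolation=2))
save('g7.png',np.hstack(pics))
for l in ['timer','loose_cap','blue_marker']:
    r=masks_of(l,'side')
    for q in r[:1]:
        X,_=pts('side',d,q['mask']);print(l,np.round(np.median(X,0),3))
```

```text
{'time': np.float64(18.2), 'tcp_pos': array([0.4607, 0.1773, 0.2486]), 'ee_rot': array([-0.0027,  0.9951, -0.0985,  0.0011]), 'contact_force': array([-1.0381,  0.3815,  0.0534]), 'opening': np.float64(0.5271)}
top 99 a [-76.  -65.2 -48. ] b [-4.5  1.9  5.3] z [ 83.3 110.8 115.4]
top 65 a [-75.9 -63.5 -52.8] b [-4.6  0.5  5.3] z [107.2 112.5 115.4]
side 69 a [-77.7 -69.4 -45.7] b [-1.4  5.6  8.7] z [ 81.3  91.8 112. ]
side 9 a [-77.7 -77.4 -73.1] b [-0.   1.7  8.6] z [105.1 109.  112.9]
timer [0.696 0.059 0.013]
loose_cap [0.694 0.061 0.013]
blue_marker [0.369 0.063 0.007]
```

View pics/g7.png

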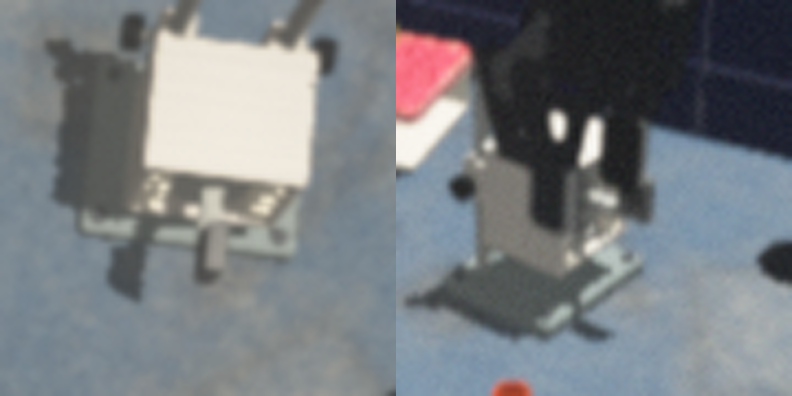

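The disc sits in the second slot from the top. The grip is 64 mm from the slot centre (top picture at (212,250)), with its top at z≈0.1125, which matches seat plus 32 mm. It was released while pressed lightly against the back wall. The timer and marker measure where they were, and the cap was never approached. Handing in.

```bash
python3 -c "
from cell import *
print(hand_in())"
```

```text
the job is handed in; nothing more can be done
None
```

The steel disc went from the dock to the bench, was re-gripped by its grip, and now rests released and fully home in the empty cassette slot; the job was handed in after about 18 s of robot time, with no verdict returned.

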